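# Feel the end float of the gear shaft

## Robot

A 6-joint arm with a two-finger parallel gripper is mounted at the origin on a cart in front of the work surface, level with it; the furniture and walls round the work are solid. World frame = base frame: x ahead of the robot, y to its left, z up, the work surface at z = 0. Lengths are in m, angles in rad, forces in N, time in s.
With the tool pointing down it reaches from about 0.35 to 0.975 m from the base axis. Payload 4.9 kg.
Tool frame: the origin (TCP) lies on the centre line of the jaws, within the pads' length; the fingertips stand 17 mm ahead of it and the grasp point (between the pads) lies 2 mm behind it (env.tcp_to_tips is the distance from the TCP to the fingertips, in m); z points along the fingers, y is the line along which they close (so a half turn about z gives the same grasp; the last joint's range is limited). The gripper opens to 85 mm and grips with 20 to 120 N. Pads are 22 mm wide; open, the fingers measure 114 mm over their backs; the gripper's body (76 mm by 85 mm) begins 54 mm behind the grasp point. The pads swing forward as they close: fully open they stand 13 mm farther back than shut.
Start: joints at [-1.279, 0.053, 1.613, -0, 1.476, -0.119], TCP at [0.25, -0.573, 0.248] pointing down, gripper open.
Joint ranges: [-3.01, 3.01], [-1.01, 2.22], [0.06, 2.58], [-1.02, 4.17], [0.09, 2.62], [-3.14, 3.14]. Speed limits (rad/s): [2.57, 2.57, 3.14, 3.14, 3.14, 3.14].

## Interface

Orientations are given as a unit quaternion [w, x, y, z].
In Python, from bench import env gives the robot as it stands.
- The arm moves only by the tool advance, called after "Emit:" in YAML: its name, and indented under it one key for each argument. Schema: {"type":"object","properties":{"steps":{"type":"array","items":{"type":"array","items":{"type":"array","items":{"type":"number"},"minItems":7,"maxItems":7},"minItems":1,"maxItems":8},"minItems":1,"maxItems":1},"only":{"type":"string"},"quiet":{"type":"boolean"},"lines":{"type":"string"}},"required":["steps"],"additionalProperties":false}. steps is a list that holds a single list of rows (three levels of brackets), with 1 to 8 rows, each of 7 numbers: a rotation vector rx, ry, rz in rad, then dx, dy, dz in m, then the finger opening in m; each row shifts and turns the commanded pose from where the row before left it, along the tool's axes as they then stand; what a row does not reach is not made up. A row lasts 1/12 s, in which the tool goes at most 0.0417 m and 0.125 rad, less where a joint would pass 70% of its speed; a pose out of reach is approached as far as the arm can. The fingers move at their own pace and stop on an object; the grip force is fixed at half the most. Time passes only in rows, so rows that do not move let the fingers close. The tool returns the time, the measured TCP pose, the force, the opening and the grip force at its end. only (a regular expression) keeps the lines of the reply that match it, lines (a string "A,B") keeps lines A to B, and quiet returns only ok. Input that does not fit is refused with a message, and nothing moves.
- env.read_state(): the state, without advancing time (a new reading comes with each control period).
- env.capture(name): name is "side" or "top" or "wrist"; returns a dict with "frame" (420x560x3 uint8, red, green, blue), "fx", "fy", "cx", "cy" (pixels), "k1" (the pictures are not rectified: a ray, as slopes to the right and down, at radius r is drawn at 1 + k1 r^2 times it, then the intrinsics apply), "R" (3x3) and "t" (3): a world point X has camera coordinates R X + t. Camera axes: x right, y down, z forward; pixel columns grow to the right and rows downward; lengths in m; the calibration is good to about 2 mm. A picture is of the moment at which its call begins. There is no depth.
- env.job_done(): hands the job in; it is judged then, once.
The state is a dict: "time": time; "joint_positions": joint angles; "joint_velocities": joint speeds; "joint_torque": joint torques, N m; "tool_pos": TCP position; "eef_rot": TCP orientation; "ft_force": force on the tool from outside, world axes, zero at the start; "wrist_torque": the same for the moment, N m; "finger_gap": finger opening in m; "gripper_force": force on a finger pad.
Only numpy, scipy, OpenCV 4.12 (cv2) and the standard library are available. Lean on these libraries where they do the work, as an engineer would, in place of code of your own. Each camera call takes 0.05 s, during which the arm holds its last target. There are 200 camera calls.

## Task

Check the end float of the shaft that carries the toothed gear: take it by its hub, pull it out toward its free end until it comes against its outer stop and hold it there a moment, then push it all the way back in against its inner stop. Let go and leave it there. Leave the other shaft, with the small grooved pulley, as it is.

Things in the scene. Friction and masses are not known exactly. Their poses are not given: they have to be found in the camera images.
- gear_hub (a point): Centre of the plain round steel hub (26 mm diameter, 34 mm long) at the free end of the gear shaft, 60 mm above the worktop; moves with the shaft. x lies along the level shaft and points in to the bearings (+x push in, -x pull out), z up. Behind the hub, its face 17 mm from this point, sits the toothed gear, 66 mm diameter, 14 mm thick. Beside, before and under the hub is free space.
- gear_unit: Stand of the gear shaft, fixed to the worktop, hub end roughly toward the robot: grey base plate 124 x 74 x 10 mm, origin under its centre, x as the hub's; two bearing blocks 50 mm wide, 85 mm high, outer faces at x = +-51 mm, shaft 12 mm thick through both. The stops are a thick collar on the shaft between them. Shaft fully in: hub centre at x = -112 mm, gear's rear face 30 mm before the block.
- gear_shaft (a joint): Slide of the gear shaft in m: 0 is fully in (collar against the rear bearing), 0.040 fully out (collar against the front bearing). It starts somewhere between. It drags with about 3 N of friction, stays where it is left, stops hard at both ends and does not rotate.
- pulley_hub (a point): The same point, with the same axes, on the other shaft: an alike stand, shaft and hub, but with a smaller smooth pulley (42 mm diameter, 14 mm thick, grooved rim) instead of the gear. Not to be moved. Either stand may be the left one.

How it is judged:
By the outcome, as a careful person would: the job done as asked, in the order asked, and still so for the second after the job is handed in, with the robot touching nothing.
It also fails if it takes over 35 s, if anything falls off the work surface, if the arm or the gripper's body presses on something with over 40 N, if the wrist force passes 120 N, or if a joint passes its speed limit or range.

## Working session

There is one attempt and no reset: what is moved stays moved. The work goes in short steps, Python scripts to look and compute and a tool call to move; the robot and the scene stay as the last step left them, time stands still between calls to the robot, and variables do not carry over. Pictures are saved under pics/ and viewed, at most 10 in all, crops included, and the job is handed in when it is done.

```bash
ls; mkdir -p pics
```

Run:
```python
from bench import env
import cv2
for n in("top","side"):
    c=env.capture(n); cv2.imwrite(f"pics/{n}1.png",c["frame"][:,:,::-1])
    print(n,c["fx"],c["cx"],c["cy"],c["k1"],c["R"],c["t"])
s=env.read_state();print(s["tool_pos"],s["eef_rot"],s["time"],s["finger_gap"])
```

```text
bench.py
pics
top 473.3040901851036 267.99691930798775 205.77305579964136 -0.055719655763677926 [[-9.21869143e-02 -9.95741539e-01  6.01024868e-04]
 [-9.75007505e-01  9.01447658e-02 -2.03062273e-01]
 [ 2.02143361e-01 -1.93056881e-02 -9.79165641e-01]] [0.02766945 0.54252137 1.04184853]
side 506.6284413208092 275.72751483803546 203.32456392648544 0.01773571583394872 [[ 0.44281432  0.89658098 -0.0076176 ]
 [ 0.47762623 -0.243069   -0.8442693 ]
 [-0.75880739  0.37021617 -0.53586503]] [-0.22113917 -0.20479772  1.64731604]
[ 0.24944229 -0.5724833   0.2471752 ] [-9.41297729e-04  9.78982956e-01  2.03939897e-01 -6.98208210e-05] 0.1 0.08513532380752203
```

View pics/top1.png

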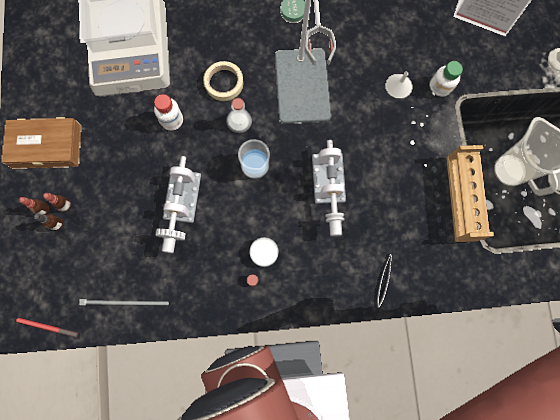

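View pics/side1.png

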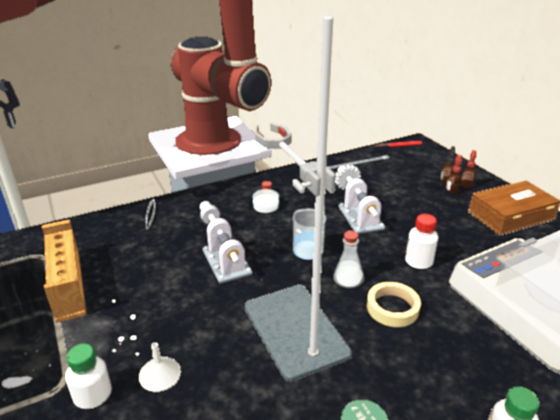

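The top view shows the toothed gear on the left stand (gear about (171,234), hub about (168,246)) and the pulley on the right stand (about (335,220)). I'll zoom in on the gear.

Run:
```python
import cv2
a=cv2.imread("pics/top1.png")[145:265,130:230]
b=cv2.imread("pics/side1.png")[140:240,310:410]
a=cv2.resize(a,None,fx=5,fy=5,interpolation=cv2.INTER_CUBIC);cv2.imwrite("pics/c1.png",a)
```

```text
(no output)
```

View pics/c1.png

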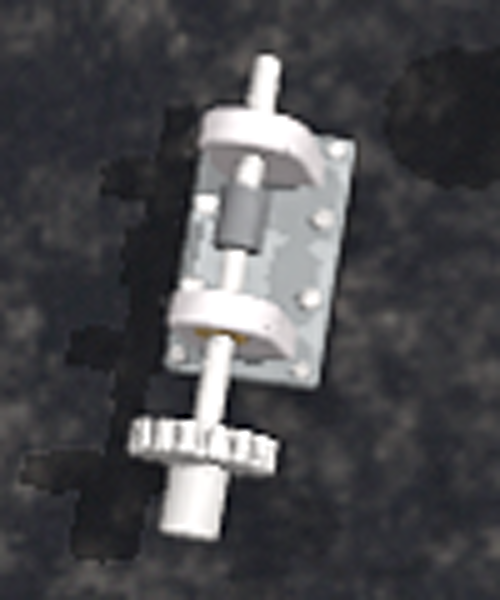

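Create h.py:
```python
import numpy as np, cv2
from bench import env
from scipy.optimize import least_squares
def proj(c,X):
    X=np.asarray(X,float)
    return cv2.projectPoints(X,cv2.Rodrigues(np.array(c["R"]))[0],np.array(c["t"],float),np.array([[c["fx"],0,c["cx"]],[0,c["fy"],c["cy"]],[0,0,1.]]),np.array([c["k1"],0,0,0.]))[0][:,0]
def W(p,L):
    L=np.asarray(L,float);c,s=np.cos(p[2]),np.sin(p[2])
    return np.c_[p[0]+c*L[:,0]-s*L[:,1],p[1]+s*L[:,0]+c*L[:,1],L[:,2]]
```

Run:
```python
from h import *
c=env.capture("top")
f=lambda u:(np.array(u,float)-2)/5+[130,145]
L=[[62,-37,10],[-62,-37,10],[-62,37,10]]; px=f([[353,139],[319,386],[164,370]])
L=np.array(L)/1e3
# axis points (z=.06), transverse only: shaft mid points
ax=f([[266,62],[216,385],[190,530]])
def res(p):
    r=(proj(c,W(p,L))-px).ravel()
    a=proj(c,W(p,[[-.15,0,.06],[.1,0,.06]])); d=a[1]-a[0]; n=np.array([-d[1],d[0]])/np.hypot(*d)
    return np.r_[r,(ax-a[0])@n]
s=least_squares(res,[.6,.2,0]);p=s.x;print(p,res(p))
for q in(0,.01,.02,.03,.04):
    P=W(p,[[-.112-q,0,.06],[-.129-q,0,.073],[-.129-q,0,.047],[-.095-q,0,.073],[-.095-q,0,.093]])
    print(q,P[0],((proj(c,P)-[130,145])*5+2).round().tolist())
```

```text
[ 0.59776359  0.18389415 -0.20802069] [-0.03651745  0.04457483 -0.68234184  0.08687556  0.03738997 -0.23272863
 -0.20254055  0.06272299 -0.52021804]
0 [0.48817813 0.2070248  0.06      ] [[203.0, 466.0], [191.0, 499.0], [203.0, 506.0], [203.0, 425.0], [194.0, 418.0]]
0.01 [0.47839371 0.20909004 0.06      ] [[199.0, 487.0], [188.0, 521.0], [199.0, 528.0], [199.0, 447.0], [190.0, 440.0]]
0.02 [0.46860929 0.21115528 0.06      ] [[196.0, 509.0], [184.0, 543.0], [196.0, 549.0], [196.0, 468.0], [187.0, 462.0]]
0.03 [0.45882488 0.21322051 0.06      ] [[192.0, 531.0], [181.0, 565.0], [193.0, 571.0], [192.0, 490.0], [183.0, 485.0]]
0.04 [0.44904046 0.21528575 0.06      ] [[189.0, 553.0], [177.0, 588.0], [189.0, 592.0], [189.0, 512.0], [180.0, 507.0]]
```

Gear hub is at about (0.472, 0.210), shaft yaw −0.208, slide about 17 mm. The fit residuals are under 0.7 px, and the hub edge and gear face agree. I'll turn the tool first, then travel over.

Emit:
advance:
  steps:
    - [[0, 0, 0.124, 0, 0, 0, 0.085], [0, 0, 0.124, 0, 0, 0, 0.085], [0, 0, 0.124, 0, 0, 0, 0.085], [0, 0, 0.124, 0, 0, 0, 0.085], [0, 0, 0.123, 0, 0, 0, 0.085], [0, 0, 0, 0.003, -0.04, 0, 0.085], [0, 0, 0, 0.003, -0.04, 0, 0.085], [0, 0, 0, 0.003, -0.04, 0, 0.085]]

```text
time: 0.82
tool_pos: [0.2831, -0.4561, 0.2474]
eef_rot: [-0.001, 0.995, -0.105, -0.0]
ft_force: [1.9, -0.1, 0.3]
finger_gap: 0.085
gripper_force: 0.0
```

Emit:
advance:
  steps:
    - [[0, 0, 0, 0.003, -0.04, 0, 0.085], [0, 0, 0, 0.003, -0.04, 0, 0.085], [0, 0, 0, 0.003, -0.04, 0, 0.085], [0, 0, 0, 0.003, -0.04, 0, 0.085], [0, 0, 0, 0.003, -0.04, 0, 0.085], [0, 0, 0, 0.003, -0.04, 0, 0.085], [0, 0, 0, 0.003, -0.04, 0, 0.085], [0, 0, 0, 0.003, -0.04, 0, 0.085]]

```text
time: 1.48
tool_pos: [0.3727, -0.1474, 0.2481]
eef_rot: [0.0, 0.995, -0.104, 0.0]
ft_force: [1.5, 0.5, 0.2]
finger_gap: 0.0854
gripper_force: 0.0
```

Emit:
advance:
  steps:
    - [[0, 0, 0, 0.003, -0.04, 0, 0.085], [0, 0, 0, 0.003, -0.04, 0, 0.085], [0, 0, 0, 0.003, -0.04, 0, 0.085], [0, 0, 0, 0.003, -0.04, 0, 0.085], [0, 0, 0, 0.003, -0.04, 0, 0.085], [0, 0, 0, 0.003, -0.04, 0, 0.085], [0, 0, 0, 0.003, -0.04, 0, 0.085], [0, 0, 0, 0, 0, 0, 0.085]]

```text
time: 2.15
tool_pos: [0.4514, 0.1258, 0.2479]
eef_rot: [-0.001, 0.995, -0.1, -0.0]
ft_force: [0.1, 0.5, -0.2]
finger_gap: 0.0848
gripper_force: 0.0
```

Add to h.py:
```python
def left(tgt,yaw=-.208):
    from scipy.spatial.transform import Rotation as Q
    s=env.read_state(); w=s["eef_rot"]; R=Q.from_quat([w[1],w[2],w[3],w[0]]).as_matrix()
    print("t",s["time"],"pos",s["tool_pos"],"yaw",np.arctan2(R[1,0],R[0,0]),"tilt",R[:,2],"move",R.T@(np.array(tgt)-s["tool_pos"]),"gap",s["finger_gap"],"ft",s["ft_force"])
```

Run:
```python
from h import *
left([.4715,.2105,.056])
c=env.capture("wrist");cv2.imwrite("pics/w1.png",c["frame"][:,:,::-1])
p=[.59776,.18389,-.20802]
q=.0175
print(proj(c,W(p,[[-.129-q,0,.06],[-.095-q,0,.06],[-.112-q,.013,.06],[-.112-q,-.013,.06],[-.129-q,.0,.073]])).round())
```

```text
t 2.15 pos [0.45143608 0.12584088 0.24793139] yaw -0.2006450522327049 tilt [-5.76439720e-04  2.64954281e-03 -9.99996324e-01] move [ 0.00299848 -0.08648294  0.19214342] gap 0.084772644506948 ft [ 0.14239729  0.45558143 -0.24460243]
[[193. 204.]
 [191. 169.]
 [179. 187.]
 [206. 187.]
 [190. 208.]]
```

View pics/w1.png

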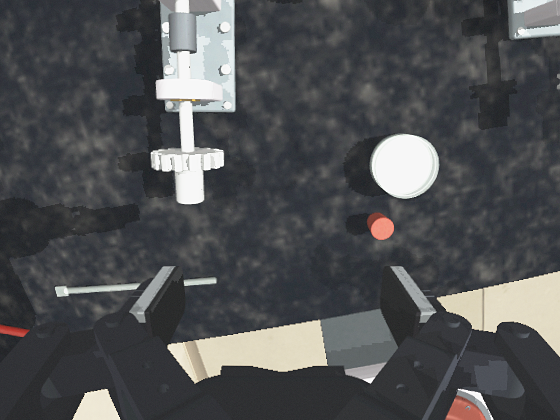

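The wrist view shows the hub at about (190,187) with its end at row 204, within about 3 px of the prediction. I'll move over it and check again.

Emit:
advance:
  steps:
    - [[0, 0, 0.007, 0.001, -0.03, 0, 0.085], [0, 0, 0, 0.001, -0.03, 0.02, 0.085], [0, 0, 0, 0.001, -0.027, 0.03, 0.085], [0, 0, 0, 0, 0, 0.04, 0.085], [0, 0, 0, 0, 0, 0.035, 0.085], [0, 0, 0, 0, 0, 0, 0.085], [0, 0, 0, 0, 0, 0, 0.085]]

```text
time: 2.78
tool_pos: [0.4709, 0.2034, 0.1213]
eef_rot: [0.001, 0.994, -0.108, -0.003]
ft_force: [0.2, -0.9, 0.3]
finger_gap: 0.085
gripper_force: 0.0
```

Run:
```python
from h import *
left([.4728,.2116,.056])
c=env.capture("wrist");cv2.imwrite("pics/w2.png",c["frame"][:,:,::-1])
p=[.59776,.18389,-.20802]
q=.016
print(proj(c,W(p,[[-.129-q,0,.06],[-.095-q,0,.06],[-.112-q,.013,.06],[-.112-q,-.013,.06],[-.129-q,.0,.073],[-.095-q,.0,.073]])).round())
```

```text
t 2.7833 pos [0.47088413 0.20343    0.12131393] yaw -0.21630364828029647 tilt [-0.00528234 -0.0016664  -0.99998466] move [ 0.00043139 -0.00857111  0.06528919] gap 0.08501687670643536 ft [ 0.23019821 -0.85853688  0.26062918]
[[272. 263.]
 [271. 209.]
 [249. 237.]
 [293. 236.]
 [271. 273.]
 [270. 216.]]
```

View pics/w2.png

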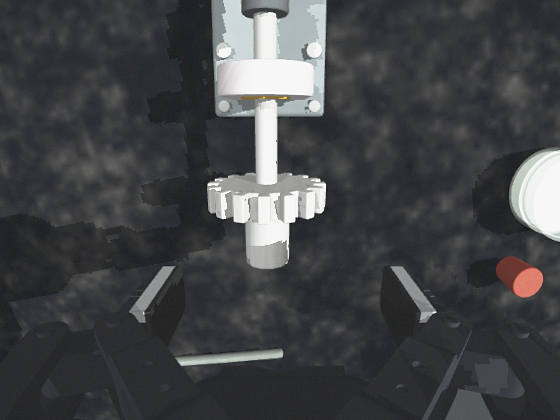

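Now 2 mm left of the prediction laterally and slightly further in. I'll correct for that, descend, check, then close.

Emit:
advance:
  steps:
    - [[0, 0, -0.008, 0.001, -0.009, 0.005, 0.085], [0, 0, 0, 0, 0, 0.02, 0.085], [0, 0, 0, 0, 0, 0.02, 0.085], [0, 0, 0, 0, 0, 0.02, 0.085], [0, 0, 0, 0, 0, 0, 0.085], [0, 0, 0, 0, 0, 0, 0.085]]

```text
time: 3.33
tool_pos: [0.4764, 0.2136, 0.0597]
eef_rot: [-0.0, 0.995, -0.103, 0.001]
ft_force: [0.1, -1.1, 0.1]
finger_gap: 0.0851
gripper_force: 0.0
```

Run:
```python
from h import *
left([.4734,.2120,.056])
c=env.capture("wrist");cv2.imwrite("pics/w3.png",c["frame"][:,:,::-1])
```

```text
t 3.3333 pos [0.4763707  0.21359259 0.05965967] yaw -0.20733014348902754 tilt [ 1.38376115e-03  5.07878184e-04 -9.99998914e-01] move [-0.00258382  0.00217285  0.00365475] gap 0.08507937367736783 ft [ 0.10434291 -1.13975387  0.14445987]
```

View pics/w3.png

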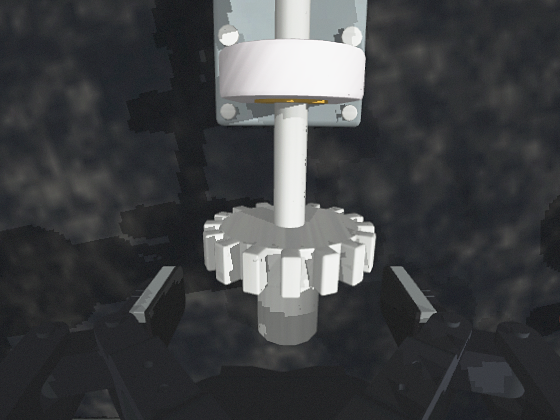

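Run:
```python
from h import *
c=env.capture("wrist")
p=[.59776,.18389,-.20802]
for q in (.01,.015,.02): print(q,proj(c,W(p,[[-.129-q,0.0018,.06],[-.129-q,.0018,.073],[-.129-q,.0018,.047],[-.095-q,.0018,.093],[-.109,.0018,.093]])).round().tolist())
s=env.read_state();t=np.array(s["tool_pos"])
for z in(.055,.06,.075): print(proj(c,[[t[0],t[1],z]]),proj(c,[t+[-.011*.978,.011*.207,z-t[2]],t+[.011*.978,-.011*.207,z-t[2]]]).round().tolist())
```

```text
0.01 [[290.0, 320.0], [291.0, 339.0], [289.0, 303.0], [293.0, 288.0], [293.0, 299.0]]
0.015 [[290.0, 329.0], [290.0, 349.0], [289.0, 313.0], [293.0, 302.0], [293.0, 299.0]]
0.02 [[290.0, 339.0], [290.0, 359.0], [289.0, 322.0], [292.0, 316.0], [293.0, 299.0]]
[[283.69265244 282.91793363]] [[284.0, 305.0], [284.0, 260.0]]
[[283.71527066 288.6916137 ]] [[284.0, 311.0], [284.0, 265.0]]
[[283.79258768 308.54387422]] [[284.0, 333.0], [284.0, 282.0]]
```

Measured slide is now about 13 mm. Small correction, then close.

Emit:
advance:
  steps:
    - [[0, 0, 0, -0.001, 0.002, 0.003, 0.085], [0, 0, 0, 0, 0, 0, 0.085], [0, 0, 0, 0, 0, 0, 0.02], [0, 0, 0, 0, 0, 0, 0.02], [0, 0, 0, 0, 0, 0, 0.02], [0, 0, 0, 0, 0, 0, 0.02], [0, 0, 0, 0, 0, 0, 0.02], [0, 0, 0, 0, 0, 0, 0.02]]

```text
time: 4.1
tool_pos: [0.4742, 0.2118, 0.0556]
eef_rot: [-0.0, 0.995, -0.104, 0.0]
ft_force: [-0.7, 1.6, 1.4]
finger_gap: 0.0244
gripper_force: 58.7
```

Emit:
advance:
  steps:
    - [[0, 0, 0, 0, 0, 0, 0.02], [0, 0, 0, 0, 0, 0, 0.02], [0, 0, 0, 0, 0, 0, 0.02]]

```text
time: 4.35
tool_pos: [0.4742, 0.2119, 0.0556]
eef_rot: [-0.0, 0.995, -0.104, 0.0]
ft_force: [-1.2, 1.9, 2.5]
finger_gap: 0.0243
gripper_force: 58.7
```

```bash
python3 -c "
from h import *
left([.4754,.2116,.057])"
```

```text
t 4.35 pos [0.47420829 0.21185583 0.05560684] yaw -0.20741655281956317 tilt [ 2.73827137e-04  7.15593155e-04 -9.99999706e-01] move [ 1.21902364e-03  3.88390272e-06 -1.39302029e-03] gap 0.024307848474644227 ft [-1.17228808  1.94366813  2.49655808]
```

Emit:
advance:
  steps:
    - [[0, 0, 0, -0.003, 0, 0, 0.02], [0, 0, 0, -0.003, 0, 0, 0.02], [0, 0, 0, -0.003, 0, 0, 0.02], [0, 0, 0, -0.003, 0, 0, 0.02], [0, 0, 0, -0.003, 0, 0, 0.02], [0, 0, 0, -0.003, 0, 0, 0.02], [0, 0, 0, 0, 0, 0, 0.02], [0, 0, 0, 0, 0, 0, 0.02]]

```text
time: 5.02
tool_pos: [0.4562, 0.2158, 0.0556]
eef_rot: [-0.001, 0.995, -0.103, -0.0]
ft_force: [0.3, 4.3, 1.5]
finger_gap: 0.025
gripper_force: 59.5
```

```bash
python3 -c "
from h import *
left([.4742,.2119,.0556])"
```

```text
t 5.0167 pos [0.45624512 0.21579032 0.0555962 ] yaw -0.2072277615774559 tilt [ 8.92332739e-06  1.19001914e-03 -9.99999292e-01] move [ 1.83711590e-02  1.12901261e-04 -8.26580603e-06] gap 0.025046414663326612 ft [0.34210446 4.26873749 1.52303289]
```

Emit:
advance:
  steps:
    - [[0, 0, 0, -0.002, 0, 0, 0.02], [0, 0, 0, -0.002, 0, 0, 0.02], [0, 0, 0, 0, 0, 0, 0.02]]

```text
time: 5.27
tool_pos: [0.4528, 0.2166, 0.0556]
eef_rot: [-0.001, 0.995, -0.103, 0.001]
ft_force: [3.4, 3.8, -0.7]
finger_gap: 0.0245
gripper_force: 59.5
```

```bash
python3 -c "
from h import *
left([.4742,.2119,.0556])"
```

```text
t 5.2667 pos [0.45283326 0.21656608 0.05561402] yaw -0.2072251752107561 tilt [ 0.0012741   0.00112953 -0.99999855] move [2.18696069e-02 1.70199724e-04 3.59681349e-05] gap 0.024502900963105 ft [ 3.44814958  3.76054713 -0.71368576]
```

Emit:
advance:
  steps:
    - [[0, 0, 0, -0.002, 0, 0, 0.02], [0, 0, 0, -0.001, 0, 0, 0.02], [0, 0, 0, 0, 0, 0, 0.02]]

```text
time: 5.52
tool_pos: [0.4504, 0.2171, 0.0556]
eef_rot: [-0.001, 0.995, -0.103, 0.001]
ft_force: [4.9, 4.8, -2.2]
finger_gap: 0.0243
gripper_force: 59.3
```

Emit:
advance:
  steps:
    - [[0, 0, 0, -0.001, 0, 0, 0.02], [0, 0, 0, -0.001, 0, 0, 0.02], [0, 0, 0, 0, 0, 0, 0.02]]

```text
time: 5.77
tool_pos: [0.4504, 0.2171, 0.0557]
eef_rot: [-0.001, 0.995, -0.103, 0.004]
ft_force: [12.6, 2.9, -8.0]
finger_gap: 0.0244
gripper_force: 59.5
```

```bash
python3 -c "
from h import *
left([.4742,.2119,.0556])"
```

```text
t 5.7667 pos [0.45040329 0.21710498 0.05567107] yaw -0.2071582711111131 tilt [ 8.02741763e-03  6.65725921e-04 -9.99967558e-01] move [0.02435721 0.00019979 0.00025863] gap 0.024385864820743598 ft [12.63945736  2.86615175 -8.02030976]
```

Emit:
advance:
  steps:
    - [[0, 0, 0, -0.001, 0, 0, 0.02], [0, 0, 0, 0, 0, 0, 0.02], [0, 0, 0, 0, 0, 0, 0.02], [0, 0, 0, 0, 0, 0, 0.02], [0, 0, 0, 0, 0, 0, 0.02], [0, 0, 0, 0, 0, 0, 0.02], [0, 0, 0, 0, 0, 0, 0.02], [0, 0, 0, 0, 0, 0, 0.02]]

```text
time: 6.43
tool_pos: [0.4504, 0.2171, 0.0557]
eef_rot: [-0.001, 0.995, -0.103, 0.005]
ft_force: [16.9, 2.2, -11.5]
finger_gap: 0.0246
gripper_force: 59.7
```

Emit:
advance:
  steps:
    - [[0, 0, 0, 0, 0, 0, 0.02], [0, 0, 0, 0, 0, 0, 0.02], [0, 0, 0, 0, 0, 0, 0.02], [0, 0, 0, 0, 0, 0, 0.02]]

```text
time: 6.77
tool_pos: [0.4504, 0.2171, 0.0557]
eef_rot: [-0.001, 0.995, -0.103, 0.005]
ft_force: [15.8, 3.5, -10.9]
finger_gap: 0.0242
gripper_force: 59.7
```

Run:
```python
from h import *
c=env.capture("wrist");cv2.imwrite("pics/w4.png",c["frame"][:,:,::-1])
```

```text
(no output)
```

View pics/w4.png

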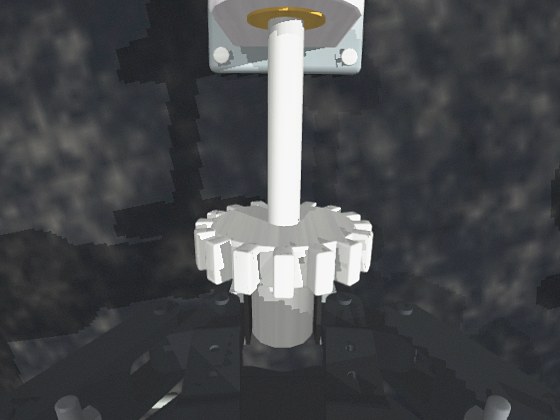

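The shaft is at the outer stop: the tool is stationary, force is up to about 16 N, and the gear hasn't slipped in the grip. It has been held there for more than a second, so now I'll push it in.

Emit:
advance:
  steps:
    - [[0, 0, 0, 0.003, 0, 0, 0.02], [0, 0, 0, 0.004, 0, 0, 0.02], [0, 0, 0, 0.004, 0, 0, 0.02], [0, 0, 0, 0.004, 0, 0, 0.02], [0, 0, 0, 0.004, 0, 0, 0.02], [0, 0, 0, 0.004, 0, 0, 0.02], [0, 0, 0, 0.004, 0, 0, 0.02], [0, 0, 0, 0.004, 0, 0, 0.02]]

```text
time: 7.48
tool_pos: [0.4762, 0.2114, 0.0556]
eef_rot: [-0.0, 0.995, -0.103, -0.001]
ft_force: [-3.1, 4.2, 5.4]
finger_gap: 0.0241
gripper_force: 61.3
```

Emit:
advance:
  steps:
    - [[0, 0, 0, 0.003, 0, 0, 0.02], [0, 0, 0, 0.003, 0, 0, 0.02], [0, 0, 0, 0.001, 0, 0, 0.02], [0, 0, 0, 0, 0, 0, 0.02], [0, 0, 0, 0, 0, 0, 0.02]]

```text
time: 7.9
tool_pos: [0.4837, 0.2097, 0.0556]
eef_rot: [-0.0, 0.995, -0.103, -0.0]
ft_force: [-0.8, 4.1, 5.2]
finger_gap: 0.0247
gripper_force: 61.2
```

```bash
python3 -c "
from h import *
left([.4504,.2171,.0557])"
```

```text
t 7.9 pos [0.48367673 0.20971055 0.05558016] yaw -0.20723026582901657 tilt [-4.92990082e-04  3.43099267e-04 -9.99999820e-01] move [-0.0340852  -0.00038468 -0.0001009 ] gap 0.024661447922939676 ft [-0.83148861  4.129189    5.23562033]
```

Emit:
advance:
  steps:
    - [[0, 0, 0, 0.002, 0, 0, 0.02], [0, 0, 0, 0.002, 0, 0, 0.02], [0, 0, 0, 0.001, 0, 0, 0.02], [0, 0, 0, 0, 0, 0, 0.02]]

```text
time: 8.23
tool_pos: [0.4886, 0.2086, 0.0556]
eef_rot: [-0.0, 0.995, -0.103, -0.0]
ft_force: [-2.0, 3.5, 4.0]
finger_gap: 0.0241
gripper_force: 61.4
```

Emit:
advance:
  steps:
    - [[0, 0, 0, 0.001, 0, 0, 0.02], [0, 0, 0, 0.001, 0, 0, 0.02], [0, 0, 0, 0.001, 0, 0, 0.02], [0, 0, 0, 0, 0, 0, 0.02]]

```text
time: 8.57
tool_pos: [0.4895, 0.2084, 0.0555]
eef_rot: [-0.0, 0.995, -0.103, -0.003]
ft_force: [-9.7, 4.0, 11.0]
finger_gap: 0.0243
gripper_force: 62.0
```

```bash
python3 -c "
from h import *
left([.4504,.2171,.0557])"
```

```text
t 8.5667 pos [0.48953208 0.20841438 0.05552761] yaw -0.2073378249959489 tilt [-6.10056422e-03  6.92690515e-04 -9.99981151e-01] move [-4.00822483e-02 -4.44088852e-04  7.23557580e-05] gap 0.02429850680037058 ft [-9.73825597  4.03777834 11.03815091]
```

Emit:
advance:
  steps:
    - [[0, 0, 0, 0.001, 0, 0, 0.02], [0, 0, 0, 0, 0, 0, 0.02], [0, 0, 0, 0, 0, 0, 0.02], [0, 0, 0, -0.001, 0, 0, 0.02], [0, 0, 0, -0.001, 0, 0, 0.02], [0, 0, 0, 0, 0, 0, 0.02]]

```text
time: 9.07
tool_pos: [0.4895, 0.2084, 0.0556]
eef_rot: [0.0, 0.995, -0.103, -0.001]
ft_force: [-4.3, 3.9, 6.9]
finger_gap: 0.0245
gripper_force: 61.6
```

Emit:
advance:
  steps:
    - [[0, 0, 0, 0, 0, 0, 0.085], [0, 0, 0, 0, 0, 0, 0.085], [0, 0, 0, 0, 0, 0, 0.085], [0, 0, 0, 0, 0, 0, 0.085], [0, 0, 0, 0, 0, 0, 0.085], [0, 0, 0, 0, 0, 0, 0.085], [0, 0, 0, 0, 0, 0, 0.085], [0, 0, 0, 0, 0, 0, 0.085]]

```text
time: 9.73
tool_pos: [0.4907, 0.208, 0.0553]
eef_rot: [0.0, 0.995, -0.103, -0.0]
ft_force: [0.7, -0.0, -0.1]
finger_gap: 0.0849
gripper_force: 0.0
```

```bash
python3 -c "
from h import *
left([.4504,.2171,.0557])"
```

```text
t 9.7333 pos [0.49073077 0.20795516 0.05527408] yaw -0.20719184469855034 tilt [-2.40762242e-05 -1.49294562e-04 -9.99999989e-01] move [-0.0413494  -0.00065265 -0.00042632] gap 0.08492344077223117 ft [ 0.71161791 -0.03581434 -0.085566  ]
```

Emit:
advance:
  steps:
    - [[0, 0, 0, 0, 0, -0.01, 0.085], [0, 0, 0, 0, 0, -0.02, 0.085], [0, 0, 0, 0, 0, -0.03, 0.085], [0, 0, 0, 0, 0, -0.03, 0.085], [0, 0, 0, 0, 0, -0.03, 0.085], [0, 0, 0, 0, 0, -0.03, 0.085], [0, 0, 0, 0, 0, 0, 0.085], [0, 0, 0, 0, 0, 0, 0.085]]

```text
time: 10.4
tool_pos: [0.4922, 0.2085, 0.209]
eef_rot: [-0.001, 0.995, -0.103, 0.003]
ft_force: [-0.8, -0.7, -0.9]
finger_gap: 0.085
gripper_force: 0.0
```

Emit:
advance:
  steps:
    - [[0, 0, 0, -0.02, 0.03, 0, 0.085], [0, 0, 0, -0.02, 0.03, 0, 0.085], [0, 0, 0, -0.02, 0.03, 0, 0.085], [0, 0, 0, -0.02, 0.03, 0, 0.085], [0, 0, 0, 0, 0, 0, 0.085], [0, 0, 0, 0, 0, 0, 0.085], [0, 0, 0, 0, 0, 0, 0.085]]

```text
time: 10.98
tool_pos: [0.3876, 0.1071, 0.2047]
eef_rot: [-0.0, 0.995, -0.104, -0.0]
ft_force: [-0.7, -0.5, 0.3]
finger_gap: 0.0849
gripper_force: 0.0
```

Run:
```python
from h import *
c=env.capture("wrist");a=c["frame"][:,:,::-1]
b=env.capture("side")["frame"][:,:,::-1]
cv2.imwrite("pics/f.png",cv2.resize(np.hstack([a,b]),(800,300)))
p=[.59776,.18389,-.20802]
print(proj(c,W(p,[[-.129,.0018,.06],[-.129,.0018,.073],[-.095,.0018,.093],[-.139,.0018,.073]]))*800/1120)
```

```text
[[ 93.71064455  90.46332733]
 [ 88.51517431  91.07199721]
 [ 75.62168326  55.90812629]
 [ 89.54449417 100.60806283]]
```

View pics/f.png

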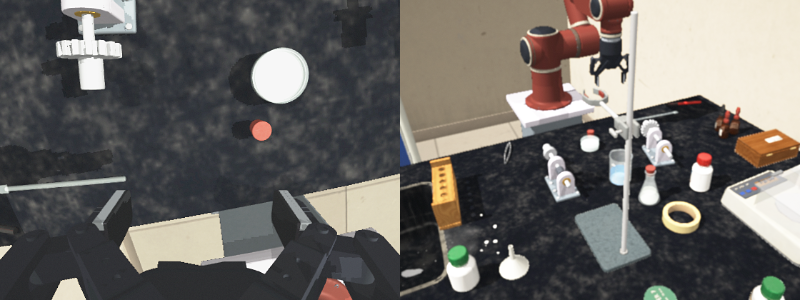

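The hub end is at row 90, as predicted for fully in (91). The pulley stand hasn't moved and the gripper is clear.

```bash
python3 -c "
from bench import env
print(env.job_done())"
```

```text
the job is handed in; nothing more can be done
None
```

The gear shaft was pulled out to its outer stop and held there for over a second, then pushed 40 mm back in against its inner stop and released; the pulley shaft was not touched, and the job was handed in at about 11 s.

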